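# Open the splash sash to its stop and park the printing block behind it

### The arm

A 6-joint arm with a two-finger parallel gripper is mounted at the origin on the work surface. World frame = base frame: x ahead of the robot, y to its left, z up, the work surface at z = 0. Lengths are in m, angles in rad, forces in N, time in s.
With the tool pointing down it reaches from about 0.35 to 0.875 m from the base axis. Payload 4.2 kg.
Tool frame: the origin (TCP) lies midway between the tips of the shut fingers; the grasp point (between the pads) lies 19 mm behind it; z points along the fingers, y is the direction in which the jaws open and shut (so a half turn about z gives the same grasp; the last joint's range is limited). The gripper opens to 87 mm and grips with 3 to 60 N. Pads are 19 mm wide; open, the fingers measure 117 mm over their backs; the gripper's body (75 mm by 190 mm) begins 51 mm behind the grasp point.
Start: joints at [-0.911, 0.385, 0.008, 0, -1.194, -0.259], TCP at [0.244, -0.575, 0.223] pointing down, gripper open.
Joint ranges: [-3.14, 3.14], [-1.21, 2.06], [-1.07, 1.41], [-3.16, 2.05], [-2.99, -0.16], [-3.1, 3.1]. Speed limits (rad/s): [2.79, 2.79, 3.14, 3.14, 3.14, 3.14].

### API

Orientations are given as a unit quaternion [x, y, z, w].
In Python, from rig import robot gives the robot as it stands. Calls block until the motion is done:
- robot.goto(position, orientation): joint-space move of the TCP to a pose.
- robot.movel(position, attitude=None, max_speed=0.15): straight line of the TCP; attitude=None keeps the orientation; max_speed is the mean speed in m/s.
- robot.move_j(angles): joint-space move.
- robot.open() and robot.gripper_close(newtons=None): open the fingers fully, or close them until they stop; newtons is the grip in N (None keeps the last).
- robot.dwell(seconds).
- robot.ik(position, orientation): joint angles nearest the present ones, or None.
- robot.snapshot(name): name is "side" or "top"; returns the picture (400x640x3 uint8, red, green, blue); there is no depth.
- robot.get_calibration(name): a dict with "mtx" (3x3 intrinsics, pixels), "k1" (the pictures are not rectified: a ray, as slopes to the right and down, at radius r is drawn at 1 + k1 r^2 times it, then the intrinsics apply), "R" (3x3) and "t" (3): a world point X has camera coordinates R X + t. Camera axes: x right, y down, z forward; pixel columns grow to the right and rows downward; lengths in m; the calibration is good to about 2 mm. A picture is of the moment at which its call begins. get_calibration takes no time and is no camera call.
A pose or a line that the arm cannot do raises robot.MotionError and nothing moves.
- robot.sign_off(): hands the job in, once; it reports no verdict.
Readings, each from a call of its own:
- robot.get_t(): time.
- robot.get_joint_positions(): joint angles.
- robot.get_joint_velocities(): joint speeds.
- robot.get_effort(): joint torques, N m.
- robot.get_ee_pos(): TCP position.
- robot.get_tool_rot(): TCP orientation.
- robot.get_force(): force on the tool from outside, world axes, zero at the start.
- robot.get_torque(): the same for the moment, N m.
- robot.get_finger_gap(): finger opening in m.
Only numpy, scipy, OpenCV 4.12 (cv2) and the standard library are available. Lean on these libraries where they do the work, as an engineer would, in place of code of your own. Each camera call takes 0.05 s, during which the arm holds its last target.

### The job

Raise the clear splash sash of the dye bay until it is lightly but surely pressed against the soft stop near its height mark, and leave it there; do not strain the stop. Then slide the wooden printing block, upright, in under the raised sash until it is fully home and square against the bay's back rail. Leave the dish, the jar and the brush where they are.

Things in the scene. Friction and masses are not known exactly. Their poses are not given: they have to be found in the camera images.
- bay: Fixed dye bay: two grey posts, 36 (x) by 30 mm, 385 mm tall, at y = +-205 mm, joined by a head beam, with steel counterweights on their outsides; a wooden back rail lies on the table behind. No floor plate: the table is its floor. Origin on the table midway between the posts, in the plane of the sash's pane; x points from the front into the bay, y left along the sash, z up.
- back_rail (a point): Middle of the near face of the bay's wooden back rail, half-way up: 60 mm beyond the bay's origin; the rail is 34 mm tall, 410 mm long along the bay's y and fixed. Axes as the bay's.
- sash: Counterbalanced clear sash, 370 mm wide, 161 mm tall, with a level round wooden rail along its bottom, 24 mm thick, whose axis lies 22 mm in front of the pane. It slides straight up with a drag of 2 to 4 N (more when fast) and stays where it is left. It starts with the rail's underside 68 to 95 mm above the table, too low for the block. Origin in the middle of the rail's underside, axes as the bay's.
- sash_edge (a point): Middle of the underside of the sash's round bottom rail (the sash's origin), 22 mm in front of the bay's origin. The rail can be pushed up from beneath anywhere along its 370 mm; the space below and behind it is free. The pane rises from behind the rail.
- marker: Brass height-mark carriage on the front of the left post, clamped: a pointer line and, over the sash's top edge, a small soft spring stop. The stop gives 1 mm per 2 N. Press it with 5 to 10 N on top of the sash's own drag; more than 15 N on it strains it. When let go of, the sash stays pressed to it by its own drag, a little eased, unless it is dragged down. Origin on the pointer, at the post.
- mark (a point): Point over the rail's axis, mid-bay, at the height of the pointer line (135 to 165 mm above the table). The rail's underside comes within 12 mm below or above this height when the sash meets the soft stop; the stop's true height is not measured and must be felt. The sash can be forced on past it.
- block_center (a point): Middle of the base of the loose wooden printing block, 22.5 mm above the table. Base 90 (x) by 70 (y) by 45 mm; its upright grip, at most 34 by 46 mm, stands 20 mm toward +x and reaches 105 mm. About 0.4 kg. It starts before the sash, about 90 mm left or right of mid-bay, x within 0.2 rad of the bay's x. Home, its far face is on the back rail and this point 15 mm beyond the bay's origin.
- dish: Bystander: shallow blue ceramic dish, 72 mm across, 20 mm tall, in front of the sash on the side where the block is not. Origin under its centre.
- jar: Bystander: amber glass jar, 60 mm across, 85 mm tall, left of the bay. Origin under its centre.
- brush: Bystander: dye brush, 190 mm long, lying to the right of the bay.
There are look-alikes about, which are no part of the job. Leave any pink, purple or turquoise look-alike of the part that bears block_center alone.

How it is judged:
By the outcome, as a careful person would: the job done as asked, in the order asked, and still so for the second after the job is handed in, with the robot touching nothing.
It also fails if it takes over 72 s, if anything falls off the work surface, if the arm or the gripper's body presses on something with over 40 N, if the wrist force passes 120 N, or if a joint passes its speed limit or range.

## Working session

There is one attempt and no reset: what is moved stays moved. The work goes in short steps, each a Python script; the robot and the scene stay as the last script left them, time stands still between calls to the robot, and variables do not carry over. Pictures are saved under pics/ and viewed, and the job is handed in when it is done.

```bash
ls; mkdir -p pics; python3 - <<'E'
from rig import robot
import cv2
for n in("side","top"):
    im=robot.snapshot(n); cv2.imwrite(f"pics/{n}0.png",im[:,:,::-1]); c=robot.get_calibration(n); print(n,c)
print(robot.get_t(),robot.get_ee_pos(),robot.get_tool_rot(),robot.get_force())
E
```

```text
pics
side {'mtx': array([[372.39162245,   0.        , 319.86769676],
       [  0.        , 372.39162245, 193.80579301],
       [  0.        ,   0.        ,   1.        ]]), 'k1': -0.006923084240421805, 'R': array([[-0.76243875, -0.64679488,  0.01853448],
       [-0.32471043,  0.35767677, -0.87557436],
       [ 0.55968766, -0.67359016, -0.48272768]]), 't': array([0.43971385, 0.27817102, 0.73393487])}
top {'mtx': array([[452.17364687,   0.        , 315.6253482 ],
       [  0.        , 452.17364687, 200.52460306],
       [  0.        ,   0.        ,   1.        ]]), 'k1': -0.06949221692116829, 'R': array([[-2.74521105e-02, -9.99622993e-01, -5.02632040e-04],
       [-9.97733392e-01,  2.74311138e-02, -6.14460052e-02],
       [ 6.14366274e-02, -1.18532976e-03, -9.98110282e-01]]), 't': array([0.03093132, 0.55486965, 1.12688479])}
0.1 [ 0.24365811 -0.57499031  0.22158773] [-1.98967055e-01  9.80005718e-01  9.20684886e-04 -2.34478012e-04] [-0.44233059  0.06536216 -0.29049365]
```

View pics/side0.png

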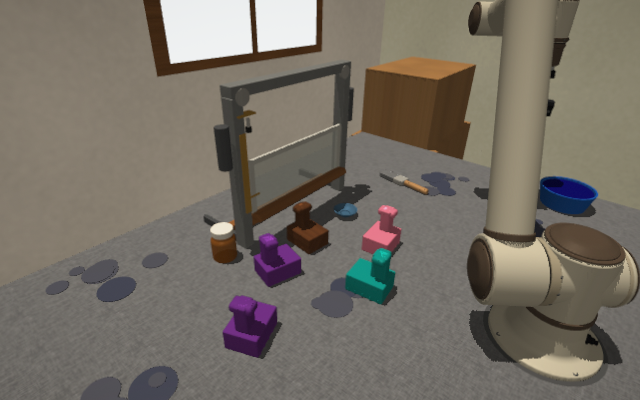

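View pics/top0.png

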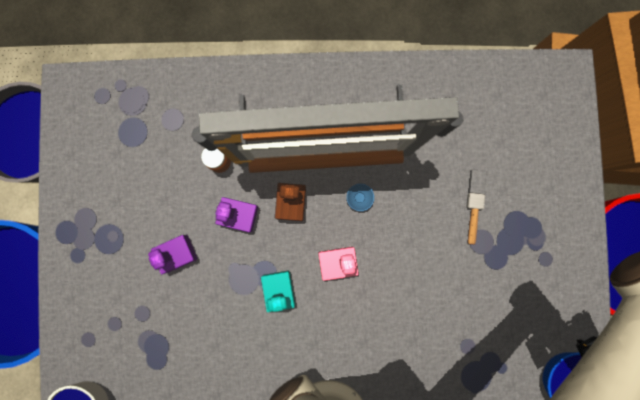

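The brown wooden block is at side (307,228) and top (290,202). The look-alikes are two purple at side (277,260) and (250,322), turquoise (371,275) and pink (382,232). I choose the brown one, and crop in close to check it and the bay.

```bash
python3 - <<'E'
import cv2
a=cv2.imread("pics/side0.png")[50:260,200:365]; cv2.imwrite("pics/c1.png",cv2.resize(a,None,fx=2.8,fy=2.8,interpolation=cv2.INTER_CUBIC))
a=cv2.imread("pics/top0.png")[85:235,190:470]; cv2.imwrite("pics/c2.png",cv2.resize(a,None,fx=2.8,fy=2.8,interpolation=cv2.INTER_CUBIC))
E
```

```text
(no output)
```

View pics/c1.png

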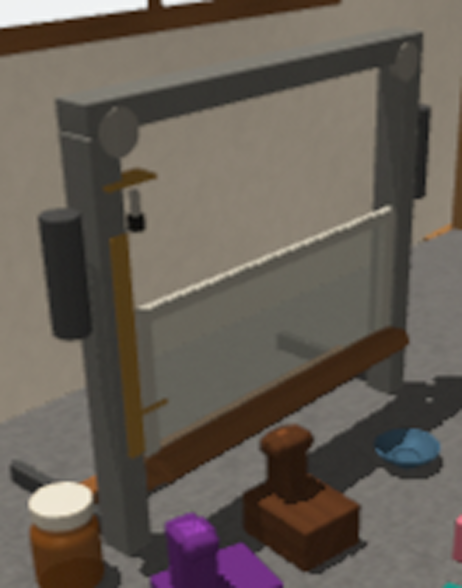

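View pics/c2.png

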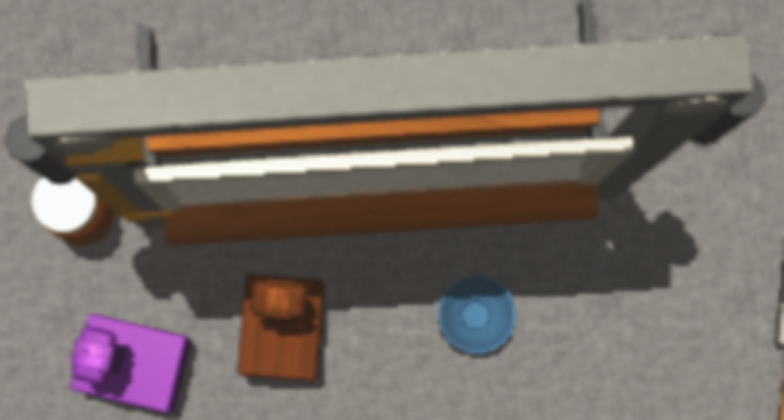

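```bash
cat > h.py <<'E'
import numpy as np,cv2
from rig import robot
C={n:robot.get_calibration(n) for n in("side","top")}
def ray(n,p):
    c=C[n];p=np.asarray(p,float)
    k=c['k1']; q=cv2.undistortPoints(p.reshape(1,1,2),c['mtx'],np.array([k,0,0,0,0.])).ravel()
    R=np.array(c['R']);o=-R.T@c['t'];d=R.T@np.array([q[0],q[1],1]);return o,d/np.linalg.norm(d)
def plane(n,p,z):
    o,d=ray(n,p);return o+d*(z-o[2])/d[2]
def tri(ps,pt):
    A=[];b=[]
    for n,p in(("side",ps),("top",pt)):
        o,d=ray(n,p);M=np.eye(3)-np.outer(d,d);A.append(M);b.append(M@o)
    A=np.vstack(A);b=np.hstack(b);x,r,_,_=np.linalg.lstsq(A,b,rcond=None)
    return x,np.sqrt(r)
def proj(n,X):
    c=C[n];v=np.array(c['R'])@X+c['t'];s=v[:2]/v[2];s=s*(1+c['k1']*(s@s));return (np.array(c['mtx'])@np.array([*s,1]))[:2]
E
python3 - <<'E'
from h import *
T=lambda x,y:(190+(x+.5)/2.8-.5,85+(y+.5)/2.8-.5)
S=lambda x,y:(200+(x+.5)/2.8-.5,50+(y+.5)/2.8-.5)
print("sash top L",tri(S(141,308),T(148,175)),"R",tri(S(390,209),T(632,143)))
print("rail front-edge bottom; ends top view:")
for z in(.08,.09,.10):print(z,plane("top",T(166,224),z),plane("top",T(597,201),z))
print("backrail near top edge z.034",plane("top",T(150,152),.034),plane("top",T(600,123),.034))
print("post bottoms side",plane("side",S(133,556),0),plane("side",S(105,540),0),plane("side",S(147,545),0), "R post",plane("side",S(395,397),0))
print("block top corners z.045",[plane("top",T(*p),.045).round(4) for p in((246,274),(324,279),(318,381),(240,375))])
print("grip",tri(S(288,440),T(281,297)))
print("dish",plane("top",T(477,316),.02))
print("marker",tri(S(155,404),T(172,212)),tri(S(135,225),T(172,212)))
E
```

```text
sash top L (array([0.65766478, 0.16487093, 0.23295998]), array([0.00106795])) R (array([ 0.67222449, -0.19590367,  0.22952306]), array([0.00016513]))
rail front-edge bottom; ends top view:
0.08 [0.64246221 0.17377968 0.08      ] [ 0.65231102 -0.19763205  0.08      ]
0.09 [0.64100482 0.17232681 0.09      ] [ 0.65076234 -0.1956423   0.09      ]
0.1 [0.63954742 0.17087394 0.1       ] [ 0.64921366 -0.19365256  0.1       ]
backrail near top edge z.034 [0.71494401 0.19385621 0.034     ] [ 0.73042362 -0.2125516   0.034     ]
post bottoms side [0.64929965 0.20421474 0.        ] [0.68792213 0.20565774 0.        ] [0.65261247 0.1845983  0.        ] R post [ 0.65749783 -0.20258929  0.        ]
block top corners z.045 [array([0.601 , 0.1087, 0.045 ]), array([0.5946, 0.0399, 0.045 ]), array([0.5048, 0.0475, 0.045 ]), array([0.5119, 0.116 , 0.045 ])]
grip (array([0.57480649, 0.07500452, 0.09699965]), array([0.00092832]))
dish [ 0.55980797 -0.09666459  0.02      ]
marker (array([0.64601507, 0.16260639, 0.14331584]), array([0.00606065])) (array([0.63425025, 0.15452869, 0.30484192]), array([0.03339459]))
```

```bash
cat >> h.py <<'E'
from scipy.spatial.transform import Rotation as Ro
PSI=0.037; O=np.array([.665,-.0125,0])
def B(x,y,z): # bay->world
    c,s=np.cos(PSI),np.sin(PSI); return O+np.array([c*x-s*y,s*x+c*y,z])
def Q(tilt,yaw=PSI,flip=1): # tilt deg below horizontal, pointing along bay x
    t=np.radians(tilt); zc=np.array([np.cos(t)*np.cos(yaw),np.cos(t)*np.sin(yaw),-np.sin(t)])
    yc=flip*np.array([-np.sin(yaw),np.cos(yaw),0]); return Ro.from_matrix(np.c_[np.cross(yc,zc),yc,zc]).as_quat()
E
python3 - <<'E'
from h import *
for n,p in dict(pink=(337,264),teal=(278,290),dish=(360,198),purp=(237,216)).items(): print(n,plane("top",p,.045).round(3))
for tilt in(25,32,40,45,50):
  for f in(1,-1):
    for P in(B(-.014,-.12,.04),B(-.014,-.12,.17),B(-.1,-.12,.15),B(-.09,.09,.02),B(0,.09,.02)):
      q=robot.ik(P,Q(tilt,PSI,f)); print(tilt,f,P.round(3),None if q is None else np.round(q,2))
E
```

```text
pink [ 0.397 -0.032  0.045]
teal [0.337 0.114 0.045]
dish [ 0.557 -0.094  0.045]
purp [0.521 0.211 0.045]
25 1 [ 0.655 -0.133  0.04 ] [-0.63  0.66 -0.54 -2.31 -0.86  1.27]
25 1 [ 0.655 -0.133  0.17 ] [-0.52  0.34 -0.41 -1.98 -0.55  0.73]
25 1 [ 0.57  -0.136  0.15 ] [-0.67  0.3  -0.59 -2.   -0.71  0.9 ]
25 1 [0.572 0.074 0.02 ] [-0.31  0.82 -1.   -2.82 -1.37  1.66]
25 1 [0.662 0.077 0.02 ] [-0.23  0.75 -0.78 -2.87 -1.1   1.56]
25 -1 [ 0.655 -0.133  0.04 ] [-0.63  0.66 -0.54 -2.31 -0.86 -1.87]
25 -1 [ 0.655 -0.133  0.17 ] [-0.52  0.34 -0.41 -1.98 -0.55 -2.41]
25 -1 [ 0.57  -0.136  0.15 ] [-0.67  0.3  -0.59 -2.   -0.71 -2.25]
25 -1 [0.572 0.074 0.02 ] [-0.31  0.82 -1.   -2.82 -1.37 -1.48]
25 -1 [0.662 0.077 0.02 ] [-0.23  0.75 -0.78 -2.87 -1.1  -1.58]
32 1 [ 0.655 -0.133  0.04 ] [-0.56  0.58 -0.46 -2.18 -0.63  1.06]
32 1 [ 0.655 -0.133  0.17 ] [-0.35  0.29 -0.31 -1.58 -0.33  0.23]
32 1 [ 0.57  -0.136  0.15 ] [-0.52  0.23 -0.49 -1.75 -0.48  0.52]
32 1 [0.572 0.074 0.02 ] [-0.29  0.68 -0.95 -2.82 -1.07  1.59]
32 1 [0.662 0.077 0.02 ] [-0.22  0.66 -0.73 -2.85 -0.84  1.51]
32 -1 [ 0.655 -0.
[... 1075 characters left out ...]
-2.74 -0.51  1.41]
45 1 [0.662 0.077 0.02 ] [-0.17  0.55 -0.54 -2.67 -0.32  1.26]
45 -1 [ 0.655 -0.133  0.04 ] None
45 -1 [ 0.655 -0.133  0.17 ] None
45 -1 [ 0.57  -0.136  0.15 ] None
45 -1 [0.572 0.074 0.02 ] [-0.23  0.49 -0.78 -2.74 -0.51 -1.73]
45 -1 [0.662 0.077 0.02 ] [-0.17  0.55 -0.54 -2.67 -0.32 -1.88]
50 1 [ 0.655 -0.133  0.04 ] None
50 1 [ 0.655 -0.133  0.17 ] None
50 1 [ 0.57  -0.136  0.15 ] None
50 1 [0.572 0.074 0.02 ] [-0.18  0.45 -0.65 -2.56 -0.25  1.17]
50 1 [0.662 0.077 0.02 ] None
50 -1 [ 0.655 -0.133  0.04 ] None
50 -1 [ 0.655 -0.133  0.17 ] None
50 -1 [ 0.57  -0.136  0.15 ] None
50 -1 [0.572 0.074 0.02 ] [-0.18  0.45 -0.65 -2.56 -0.25 -1.97]
50 -1 [0.662 0.077 0.02 ] None
```

```bash
python3 - <<'E'
from h import *
q=Q(30,-.08)
for fl in(1,-1):
  for P in(np.array([.45,-.3,.35]),np.array([.52,-.18,.2]),B(-.12,-.09,.06),B(-.12,-.09,.042),B(-.010,-.09,.038),B(-.01,-.09,.15)):
    r=robot.ik(P,Q(30,-.08,fl)); print(fl,P.round(3),None if r is None else np.round(r,2))
r=robot.ik(np.array([.40,-.35,.35]),Q(30,-.5)); print(r)
E
```

```text
1 [ 0.45 -0.3   0.35] [-0.72 -0.11 -0.32 -0.98 -0.67 -0.35]
1 [ 0.52 -0.18  0.2 ] [-0.58  0.08 -0.53 -1.62 -0.43  0.32]
1 [ 0.548 -0.107  0.06 ] [-0.71  0.53 -0.83 -2.42 -0.88  1.41]
1 [ 0.548 -0.107  0.042] [-0.72  0.6  -0.85 -2.45 -0.95  1.48]
1 [ 0.658 -0.103  0.038] [-0.54  0.62 -0.62 -2.55 -0.77  1.37]
1 [ 0.658 -0.103  0.15 ] [-0.44  0.34 -0.46 -2.2  -0.39  0.86]
-1 [ 0.45 -0.3   0.35] [-0.72 -0.11 -0.32 -0.98 -0.67  2.79]
-1 [ 0.52 -0.18  0.2 ] [-0.58  0.08 -0.53 -1.62 -0.43 -2.83]
-1 [ 0.548 -0.107  0.06 ] [-0.71  0.53 -0.83 -2.42 -0.88 -1.73]
-1 [ 0.548 -0.107  0.042] [-0.72  0.6  -0.85 -2.45 -0.95 -1.66]
-1 [ 0.658 -0.103  0.038] [-0.54  0.62 -0.62 -2.55 -0.77 -1.78]
-1 [ 0.658 -0.103  0.15 ] [-0.44  0.34 -0.46 -2.2  -0.39 -2.28]
None
```

```bash
python3 - <<'E'
from h import *
q=Q(30,-.08)
robot.gripper_close(20)
robot.goto(np.array([.45,-.3,.35]),q)
robot.goto(np.array([.52,-.18,.2]),q)
robot.goto(B(-.12,-.09,.060),q)
print(robot.get_t(),robot.get_ee_pos(),robot.get_joint_positions(),robot.get_force(),robot.get_finger_gap())
for n in("side","top"):cv2.imwrite(f"pics/{n}1.png",robot.snapshot(n)[:,:,::-1])
E
```

```text
4.8083 [ 0.54902824 -0.10763148  0.06095311] [-0.71014513  0.52921004 -0.82698979 -2.41853855 -0.88167541  1.40900705] [-0.20507086 -0.27489533 -0.07086761] 0.0004077784276436568
```

View pics/side1.png

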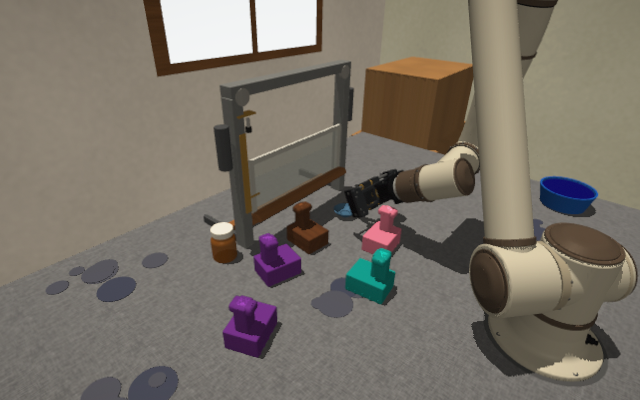

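View pics/top1.png

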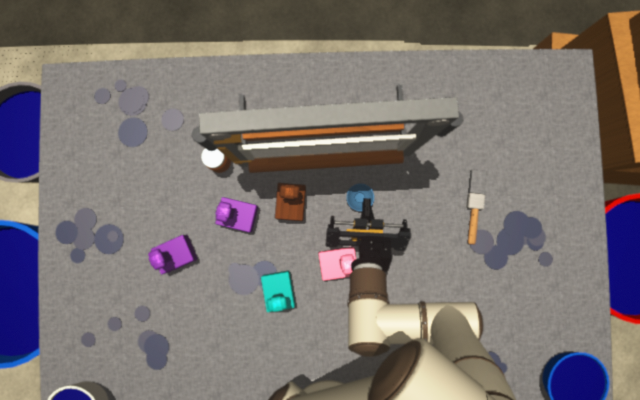

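Gripper clear above the dish (top 366,200); the wrist (368,285) is close to the pink block (345,264), so I shift 5 cm right before going under the sash.

```bash
python3 - <<'E'
from h import *
robot.movel(B(-.12,-.14,.062))
robot.movel(B(-.06,-.14,.050))
robot.movel(B(-.010,-.14,.039),max_speed=.08)
f0=robot.get_force()
print(robot.get_t(),robot.get_ee_pos(),f0)
cv2.imwrite("pics/side2.png",robot.snapshot("side")[:,:,::-1])
# raise to first contact
for i in range(12):
    p=B(-.010,-.14,.041+.002*i); robot.movel(p,max_speed=.03)
    f=robot.get_force()-f0; print(round(robot.get_t(),2),robot.get_ee_pos()[2].round(4),f.round(2))
    if abs(f[2])>1.5: break
cv2.imwrite("pics/side3.png",robot.snapshot("side")[:,:,::-1])
E
```

```text
6.7417 [ 0.65987199 -0.15237664  0.03868549] [-0.16900025  0.22285083  0.06419014]
7.04 0.0414 [-0.64  0.14  0.16]
7.29 0.0433 [ 0.79 -1.97 -0.02]
7.54 0.0452 [ 0.46  0.83 -0.08]
7.79 0.0472 [ 0.49 -0.56 -0.68]
8.04 0.0485 [-1.39 -0.46 -0.36]
8.29 0.0504 [-1.71 -0.56 -2.25]
```

View pics/side3.png

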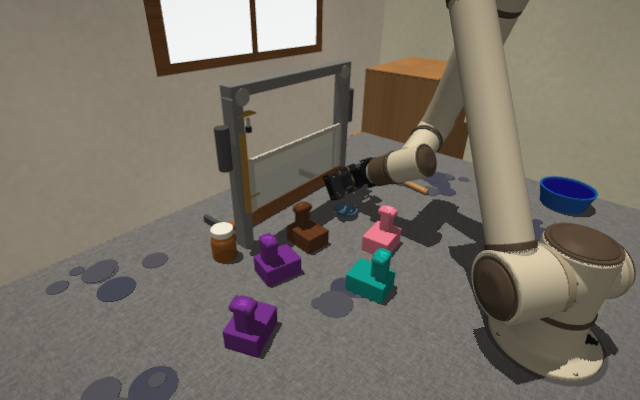

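Contact felt at TCP z ≈ 0.050. I raise to just below the earliest possible stop height, then feel upward.

```bash
cat >> h.py <<'E'
def F(n=6):
    a=[]
    for _ in range(n): a.append(robot.get_force()); robot.dwell(.02)
    return np.mean(a,0),np.std(a,0)
E
python3 - <<'E'
from h import *
for z in(.065,.08,.095,.1,.102,.104):
    robot.movel(B(-.010,-.14,z),max_speed=.04 if z<.097 else .015)
    m,s=F(); print(round(robot.get_t(),2),robot.get_ee_pos()[2].round(4),m.round(2),s.round(2))
cv2.imwrite("pics/side4.png",robot.snapshot("side")[:,:,::-1])
E
```

```text
8.94 0.0658 [-4.09  0.03 -2.1 ] [0.52 0.75 0.21]
9.57 0.0809 [-3.06  0.88 -1.57] [0.79 0.27 0.48]
10.19 0.0955 [-3.3  -0.05 -1.62] [0.47 0.38 0.59]
10.78 0.1004 [-1.78 -0.39 -1.4 ] [0.35 0.32 0.47]
11.16 0.1022 [-1.68 -0.29 -1.77] [0.23 0.65 0.36]
11.54 0.104 [-2.26 -0.71 -1.76] [0.17 0.45 0.47]
```

View pics/side4.png

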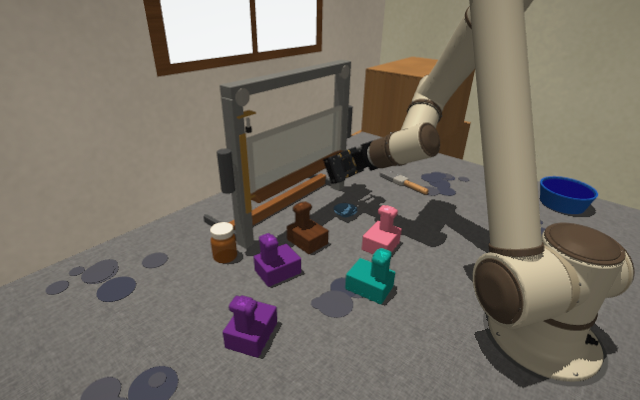

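```bash
python3 - <<'E'
from h import *
z=.104
while z<.140:
    z+=.0015
    robot.movel(B(-.010,-.14,z),max_speed=.015)
    m,s=F(5); print(round(robot.get_t(),2),round(z,4),robot.get_ee_pos()[2].round(4),m.round(2))
    if m[2]<-5: break
E
```

```text
11.93 0.1055 0.1056 [-2.76 -0.7  -1.91]
12.26 0.107 0.1071 [-2.72 -1.19 -1.64]
12.59 0.1085 0.1086 [-2.78 -1.01 -1.94]
12.93 0.11 0.1101 [-3.2  -1.16 -1.78]
13.26 0.1115 0.1116 [-3.69 -1.07 -1.84]
13.59 0.113 0.1131 [-4.18 -0.99 -1.47]
13.93 0.1145 0.1146 [-3.61 -0.61 -1.47]
14.26 0.116 0.1162 [-3.95 -1.09 -1.59]
14.59 0.1175 0.1177 [-3.45 -0.81 -2.05]
14.93 0.119 0.119 [-3.37 -0.99 -2.2 ]
15.26 0.1205 0.1202 [-1.89 -0.78 -5.19]
```

```bash
python3 - <<'E'
from h import *
z=.1205
while z<.127:
    z+=.0007
    robot.movel(B(-.010,-.14,z),max_speed=.01)
    m,s=F(8); print(round(robot.get_t(),2),round(z,4),robot.get_ee_pos()[2].round(4),m.round(2))
    if m[2]<-8.6: break
cv2.imwrite("pics/side5.png",robot.snapshot("side")[:,:,::-1])
E
```

```text
15.64 0.1212 0.1207 [-0.56 -1.11 -7.35]
16.02 0.1219 0.1215 [ 0.09 -0.72 -8.59]
16.41 0.1226 0.1223 [ 0.31 -1.21 -9.85]
```

Spring load ≈ 8 N over a drag of about 1.8 N, which is in the window. Lower away and retreat.

```bash
python3 - <<'E'
from h import *
robot.movel(B(-.010,-.14,.117),max_speed=.03); print(F(4)[0])
robot.movel(B(-.013,-.14,.085),max_speed=.08); print(F(4)[0])
robot.movel(B(-.12,-.14,.085)); 
robot.goto(np.array([.50,-.20,.22]),Q(30,-.08))
print(robot.get_t(),robot.get_joint_positions())
for n in("side","top"):cv2.imwrite(f"pics/{n}6.png",robot.snapshot(n)[:,:,::-1])
a=cv2.imread("pics/side6.png")[50:260,200:365]; cv2.imwrite("pics/c6.png",cv2.resize(a,None,fx=2.8,fy=2.8,interpolation=cv2.INTER_CUBIC))
a=cv2.imread("pics/top6.png")[85:235,190:470]; cv2.imwrite("pics/c7.png",cv2.resize(a,None,fx=2.8,fy=2.8,interpolation=cv2.INTER_CUBIC))
E
```

```text
[ 0.1820024  -0.57669919 -0.16166296]
[-0.03862646 -0.26913501  0.51350117]
19.2833 [-0.59253708  0.02516908 -0.51257181 -1.46802757 -0.44235316  0.16058591]
```

View pics/c6.png

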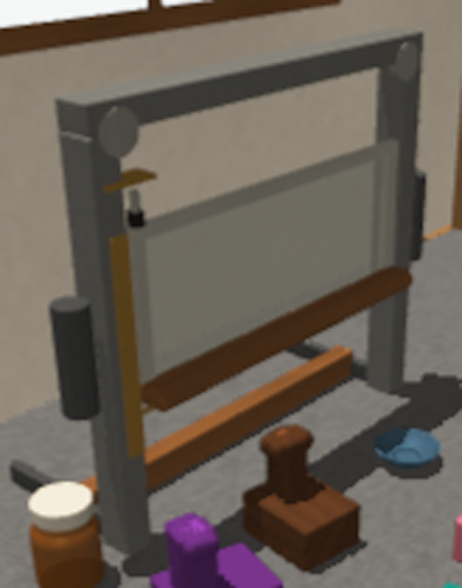

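View pics/c7.png

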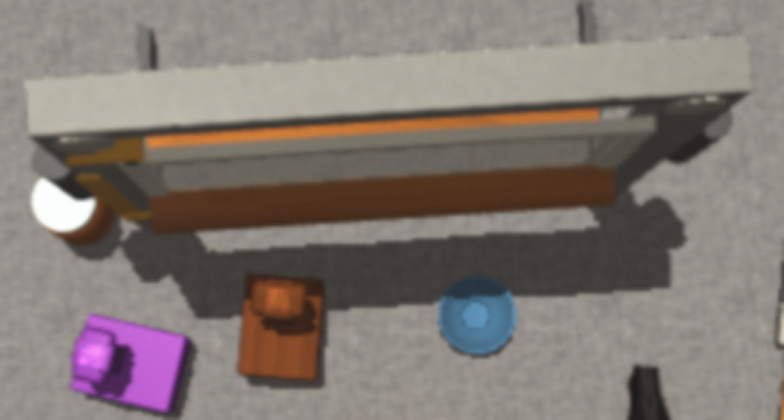

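The sash top edge meets the black stop tip at crop (135,220) and the block and dish have not moved. The back rail is now well visible, so I fit its line.

```bash
python3 - <<'E'
from h import *
im=cv2.imread("pics/side6.png");hsv=cv2.cvtColor(im,cv2.COLOR_BGR2HSV)
for p in[(270,208),(300,192),(315,184),(280,195),(300,228)]:print(p,hsv[p[1]-4:p[1]+8,p[0]].tolist())
E
```

```text
(270, 208) [[13, 172, 160], [13, 171, 134], [13, 169, 89], [13, 166, 69], [13, 170, 69], [13, 171, 70], [13, 171, 70], [14, 172, 71], [13, 166, 72], [14, 170, 72], [13, 168, 73], [12, 92, 61]]
(300, 192) [[13, 172, 147], [13, 173, 109], [13, 171, 73], [14, 170, 66], [13, 174, 66], [14, 174, 66], [13, 166, 69], [13, 170, 69], [14, 170, 69], [13, 166, 69], [12, 88, 58], [18, 25, 52]]
(315, 184) [[13, 172, 147], [13, 171, 100], [14, 170, 66], [14, 171, 64], [13, 169, 65], [13, 164, 67], [12, 165, 68], [13, 171, 67], [14, 175, 67], [12, 130, 59], [13, 43, 53], [21, 19, 94]]
(280, 195) [[20, 18, 128], [20, 18, 128], [20, 18, 128], [14, 55, 131], [13, 137, 147], [13, 172, 153], [13, 171, 154], [13, 171, 155], [13, 173, 156], [13, 174, 113], [13, 173, 75], [14, 173, 68]]
(300, 228) [[12, 162, 44], [10, 168, 44], [12, 170, 42], [12, 158, 42], [12, 173, 87], [12, 173, 100], [12, 170, 105], [11, 170, 108], [12, 170, 108], [12, 171, 103], [11, 168, 97], [12, 170, 69]]
```

```bash
python3 - <<'E'
from h import *
im=cv2.imread("pics/side6.png");hsv=cv2.cvtColor(im,cv2.COLOR_BGR2HSV).astype(int)
# subpixel: along column, transition V 150->68 (top/front edge z=.034) and S 170->20 (foot z=0)
E34=[];E0=[]
for u in range(256,320):
    vr=np.interp(u,[270,315],[206,182])
    col=hsv[:,u]; 
    for v in range(int(vr)-6,int(vr)+7):
        a,b=col[v],col[v+1]
        if a[1]>150 and b[1]>150 and a[2]>=108>b[2]:
            E34.append(plane("side",(u,v+(a[2]-108)/(a[2]-b[2])),.034)); break
    for v in range(int(vr)+2,int(vr)+14):
        a,b=col[v],col[v+1]
        if a[1]>=95>b[1]:
            E0.append(plane("side",(u,v+(a[1]-95)/(a[1]-b[1])),0)); break
for n,E in(("z34",E34),("z0",E0)):
    E=np.array(E); c=np.polyfit(E[:,1],E[:,0],1); r=E[:,0]-np.polyval(c,E[:,1]); k=abs(r)<.003; c=np.polyfit(E[k,1],E[k,0],1)
    print(n,len(E),E[:,1].min(),E[:,1].max(),"x at y=-.0125,.08:",np.polyval(c,[-.0125,.08]),"psi",-c[0],r.std())
im=cv2.imread("pics/top6.png");hsv=cv2.cvtColor(im,cv2.COLOR_BGR2HSV).astype(int)
E=[]
for u in range(250,402):
    col=hsv[:,u]; v0=int(np.interp(u,[245,403],[137,126])); 
    for v in range(v0-4,v0+6):
        a,b=col[v],col[v+1]
        if a[1]>=95>b[1]: E.append(plane("top",(u,v+(a[1]-95)/(a[1]-b[1])),.034));break
E=np.array(E);c=np.polyfit(E[:,1],E[:,0],1);print("top(occluded?)",len(E),np.polyval(c,[-.0125,.08]),-c[0])
# block top face in top view
m=((hsv[...,0]<20)&(hsv[...,1]>130)).astype(np.uint8); m[:180]=0; m[230:]=0; m[:,:265]=0; m[:,315:]=0
cs,_=cv2.findContours(m,cv2.RETR_EXTERNAL,cv2.CHAIN_APPROX_NONE);k=max(cs,key=cv2.contourArea);r=cv2.minAreaRect(k);bx=cv2.boxPoints(r);print(r,[plane("top",b,.045).round(4) for b in bx])
E
```

```text
z34 63 -0.17377931020277648 0.10676798442218238 x at y=-.0125,.08: [0.72345389 0.72008329] psi 0.03643896486815683 0.00030077778549626884
z0 58 -0.1785318463157879 0.08750355303213775 x at y=-.0125,.08: [0.72601722 0.72269113] psi 0.03595772369038388 0.000477392270774594
top(occluded?) 152 [0.72580177 0.72242783] 0.03647499325920612
((289.9823303222656, 201.72943115234375), (27.380653381347656, 35.20369338989258), 4.398705005645752) [array([0.5129, 0.117 , 0.045 ]), array([0.5995, 0.1084, 0.045 ]), array([0.5924, 0.041 , 0.045 ]), array([0.5059, 0.0499, 0.045 ])]
```

```bash
sed -i 's/^PSI=.*/PSI=0.0363; O=np.array([.6645,-.0125,0])/' h.py; cat >> h.py <<'E'
def TCP(g,q): return np.asarray(g)+.019*Ro.from_quat(q).as_matrix()[:,2]
E
python3 - <<'E'
from h import *
T=lambda x,y:(190+(x+.5)/2.8-.5,85+(y+.5)/2.8-.5)
print("purple",[plane("top",T(*p),.045).round(3) for p in((90,315),(187,335),(165,412),(72,390))])
yb=-.09; d=np.array([np.cos(yb),np.sin(yb),0]); c=np.array([.5527,.079,0])
for tilt in(42,45,48):
  qb=Q(tilt,yb); g=c-d*.028+[0,-.003,.032]
  R=Ro.from_quat(qb).as_matrix()
  L=[TCP(g-.09*R[:,2]+[0,0,.02],qb),TCP(g-.09*R[:,2],qb),TCP(g,qb)]
  for P in L: r=robot.ik(P,qb);print(tilt,P.round(3),None if r is None else np.round(r,2))
  for x in(-.14,-.08,-.013): 
    P=TCP(B(x,.055,.032),Q(tilt));r=robot.ik(P,Q(tilt));print(tilt,'in',P.round(3),None if r is None else np.round(r,2))
  # forearm stage poses
  for P in([.40,0.0,.30],[.42,.05,.25]): r=robot.ik(np.array(P),qb);print(P,None if r is None else np.round(r,2))
E
```

```text
purple [array([0.568, 0.248, 0.045]), array([0.548, 0.162, 0.045]), array([0.481, 0.183, 0.045]), array([0.503, 0.265, 0.045])]
42 [0.472 0.083 0.1  ] [-0.23  0.2  -1.04 -2.93 -0.51  1.48]
42 [0.472 0.083 0.08 ] None
42 [0.539 0.077 0.019] [-0.2   0.54 -1.   -3.02 -0.8   1.56]
42 in [0.537 0.038 0.019] [-0.37  0.51 -0.88 -2.65 -0.68  1.46]
42 in [0.597 0.04  0.019] [-0.3   0.53 -0.73 -2.65 -0.55  1.37]
42 in [0.664 0.043 0.019] [-0.24  0.56 -0.55 -2.61 -0.41  1.26]
[0.4, 0.0, 0.3] None
[0.42, 0.05, 0.25] None
45 [0.475 0.083 0.102] [-0.21  0.16 -0.98 -2.89 -0.36  1.42]
45 [0.475 0.083 0.082] [-0.22  0.23 -1.02 -2.94 -0.48  1.48]
45 [0.538 0.077 0.019] [-0.2   0.5  -0.96 -3.02 -0.68  1.55]
45 in [0.536 0.038 0.019] [-0.35  0.47 -0.83 -2.6  -0.54  1.38]
45 in [0.596 0.04  0.019] [-0.28  0.5  -0.67 -2.57 -0.42  1.27]
45 in [0.663 0.042 0.019] [-0.2   0.54 -0.46 -2.44 -0.26  1.06]
[0.4, 0.0, 0.3] None
[0.42, 0.05, 0.25] None
48 [0.477 0.083 0.105] [-0.19  0.13 -0.89 -2.79 -0.19  1.3 ]
48 [0.477 0.083 0.085] [-0.21  0.2  -0.96 -2.9  -0.32  1.42]
48 [0.537 0.077 0.018] [-0.19  0.47 -0.93 -3.01 -0.56  1.54]
48 in [0.535 0.038 0.018] [-0.31  0.44 -0.76 -2.52 -0.4   1.25]
48 in [0.595 0.04  0.018] [-0.22  0.47 -0.58 -2.4  -0.26  1.04]
48 in [0.662 0.042 0.018] None
[0.4, 0.0, 0.3] None
[0.42, 0.05, 0.25] None
```

```bash
python3 - <<'E'
from h import *
yb=-.09; d=np.array([np.cos(yb),np.sin(yb),0]); c=np.array([.5527,.079,0])
qb=Q(44,yb); g=c-d*.028+[0,-.003,.032]; R=Ro.from_quat(qb).as_matrix()
for P,q in(([.5,-.08,.2],Q(32,-.08)),([.49,.06,.17],Q(36,-.09)),(TCP(g-.08*R[:,2]+[0,0,.02],qb),qb)):
    r=robot.ik(np.array(P),q); print(None if r is None else np.round(r,2))
robot.open()
robot.goto(np.array([.5,-.08,.2]),Q(32,-.08))
robot.goto(np.array([.49,.06,.17]),Q(36,-.09))
robot.goto(TCP(g-.08*R[:,2]+[0,0,.02],qb),qb)
print(robot.get_t(),robot.get_ee_pos(),robot.get_finger_gap(),F(4)[0])
for n in("side","top"):cv2.imwrite(f"pics/{n}8.png",robot.snapshot(n)[:,:,::-1])
E
```

```text
None
[-0.26  0.01 -0.88 -2.65 -0.29  1.2 ]
[-0.22  0.21 -1.   -2.93 -0.44  1.47]Traceback (most recent call last):
  File "<stdin>", line 7, in <module>
rig.MotionError: the arm cannot take that pose within its joint ranges
```

```bash
python3 - <<'E'
from h import *
yb=-.09; d=np.array([np.cos(yb),np.sin(yb),0]); c=np.array([.5527,.079,0])
qb=Q(44,yb); g=c-d*.028+[0,-.003,.032]; R=Ro.from_quat(qb).as_matrix()
robot.goto(np.array([.49,.06,.17]),Q(36,-.09))
robot.goto(TCP(g-.08*R[:,2]+[0,0,.02],qb),qb)
print(robot.get_t(),robot.get_ee_pos(),robot.get_finger_gap(),F(4)[0])
for n in("side","top"):cv2.imwrite(f"pics/{n}8.png",robot.snapshot(n)[:,:,::-1])
E
```

```text
22.4 [0.48135695 0.08227777 0.09395244] 0.08718134287881452 [ 0.11460925 -0.67965921  0.10167943]
```

View pics/side8.png

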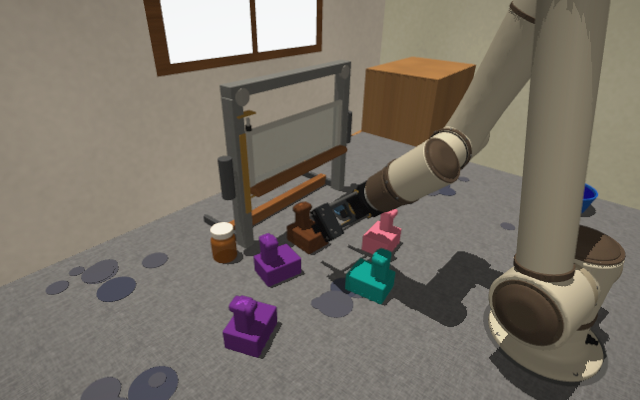

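View pics/top8.png

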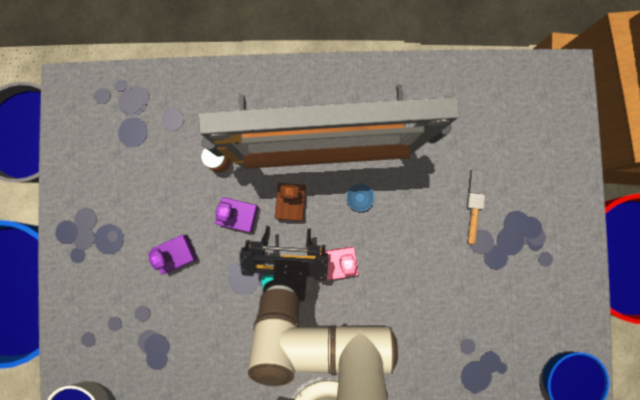

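Fingers straddle clear of the block (top 265–305, 235) and nothing is touched. Descend, grasp the base and slide it diagonally clear of the neighbours.

```bash
python3 - <<'E'
from h import *
yb=-.09; d=np.array([np.cos(yb),np.sin(yb),0]); c=np.array([.5527,.079,0])
qb=Q(44,yb); g=c-d*.028+[0,-.003,.032]; R=Ro.from_quat(qb).as_matrix()
print(g)
robot.movel(TCP(g-.05*R[:,2],qb),qb)
robot.movel(TCP(g,qb),qb,max_speed=.07)
print(robot.get_t(),robot.get_ee_pos(),F(4)[0])
robot.gripper_close(12)
print(robot.get_t(),robot.get_finger_gap(),F(4)[0])
for n in("side","top"):cv2.imwrite(f"pics/{n}9.png",robot.snapshot(n)[:,:,::-1])
a=cv2.imread("pics/side9.png")[180:280,240:440]; a=cv2.resize(a,(800,400),interpolation=cv2.INTER_CUBIC);cv2.imwrite("pics/c9.png",a)
E
```

```text
[0.52481332 0.0785166  0.032     ]
23.8917 [0.53808379 0.07740943 0.01893803] [-0.12178413  0.48409668  0.1205784 ]
24.4167 0.06988219432325521 [-2.21877238  3.0444361   4.11530003]
```

View pics/c9.png

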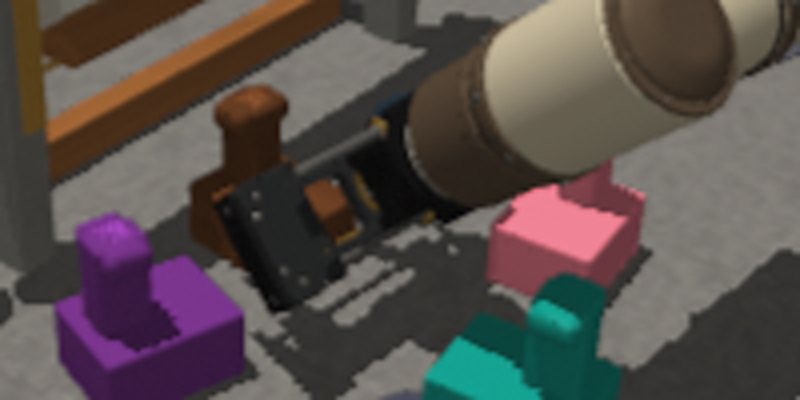

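View pics/top9.png

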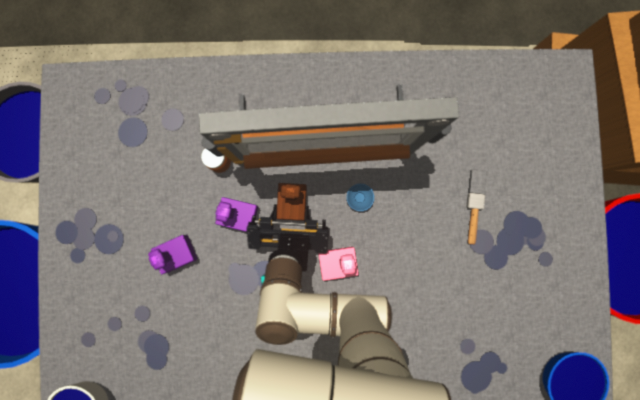

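```bash
python3 - <<'E'
from h import *
q=Q(44); Z=.032
print(robot.ik(TCP(B(-.011,.068,Z),q),q))
robot.movel(TCP(B(-.080,.068,Z),q),q,max_speed=.06)
print(robot.get_t(),robot.get_finger_gap(),F(4)[0])
robot.movel(TCP(B(-.028,.068,Z),q),q,max_speed=.06)
print(robot.get_t(),robot.get_finger_gap(),F(4)[0])
for n in("side","top"):cv2.imwrite(f"pics/{n}10.png",robot.snapshot(n)[:,:,::-1])
a=cv2.imread("pics/side10.png")[120:270,220:420]; a=cv2.resize(a,(800,600),interpolation=cv2.INTER_CUBIC);cv2.imwrite("pics/c10.png",a)
E
```

```text
[-0.20333246  0.55173572 -0.51783341 -2.59250946 -0.33326735  1.21469737]
25.7667 0.07006051689775171 [-1.4834845  -0.38920252  1.26844183]
26.85 0.07017242660330439 [ 0.70452877  0.52262921 -1.56044671]
```

View pics/c10.png

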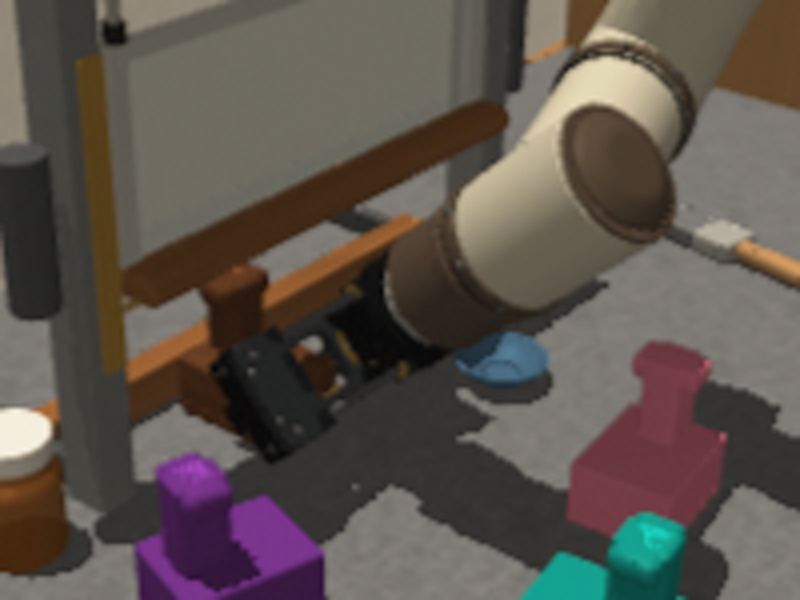

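The block is upright with its grip passing under the raised rail (crop 235,285), about 15 mm short of home. Creep in with force sensing.

```bash
python3 - <<'E'
from h import *
q=Q(44); Z=.032
x=-.028
while x<-.002:
    x+=.002
    robot.movel(TCP(B(x,.068,Z),q),q,max_speed=.025)
    m,s=F(4); p=robot.get_ee_pos(); print(round(robot.get_t(),2),round(x,4),(p-TCP(B(x,.068,Z),q)).round(4),m.round(2),round(robot.get_finger_gap(),4))
    if m[0]<-7: break
for n in("side","top"):cv2.imwrite(f"pics/{n}11.png",robot.snapshot(n)[:,:,::-1])
a=cv2.imread("pics/side11.png")[120:270,220:420]; a=cv2.resize(a,(800,600),interpolation=cv2.INTER_CUBIC);cv2.imwrite("pics/c11.png",a)
E
```

```text
27.33 -0.026 [-0.0002 -0.0001 -0.0002] [-0.88 -1.3  -0.59] 0.0697
27.65 -0.024 [ 0.0001 -0.0001 -0.0001] [-0.44 -0.6  -1.86] 0.0701
27.97 -0.022 [ 0.0001  0.0001 -0.0002] [ 0.13 -0.28 -2.92] 0.0699
28.28 -0.02 [ 0.      0.     -0.0002] [ 0.14 -0.07 -2.29] 0.07
28.6 -0.018 [-0.      0.     -0.0002] [ 0.08 -0.2  -3.04] 0.0701
28.92 -0.016 [-0.     -0.     -0.0001] [ 0.42 -0.06 -2.77] 0.0699
29.23 -0.014 [-0.0007  0.0001 -0.0002] [-4.9  -0.86  0.27] 0.0697
29.55 -0.012 [-0.002   0.0001 -0.0005] [-9.61 -1.5   4.87] 0.0697
```

View pics/c11.png

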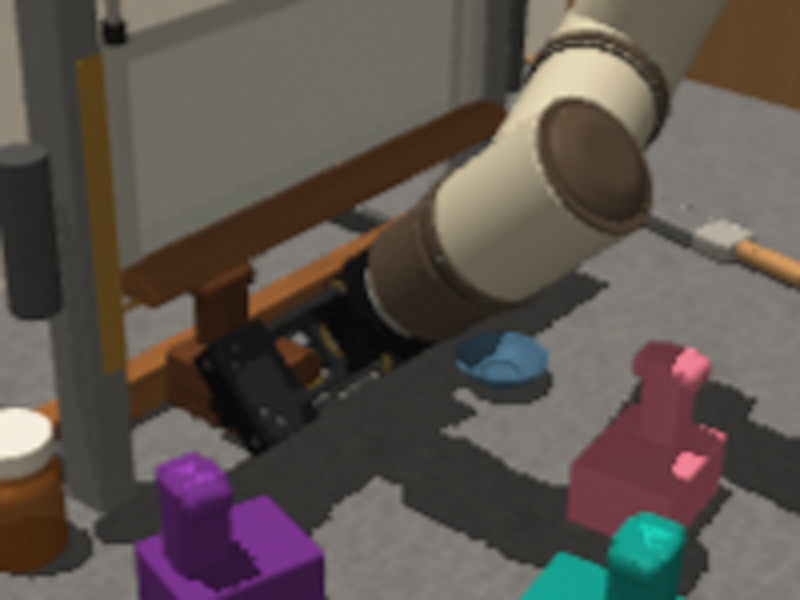

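```bash
python3 - <<'E'
from h import *
q=Q(44)
robot.open(); print(F(4)[0])
robot.movel(TCP(B(-.030,.068,.030),q),q,max_speed=.06); print(F(4)[0])
robot.movel(TCP(B(-.085,.068,.032),q),q,max_speed=.1); print(F(4)[0])
robot.gripper_close(20)
print(robot.get_t())
for n in("side","top"):cv2.imwrite(f"pics/{n}12.png",robot.snapshot(n)[:,:,::-1])
a=cv2.imread("pics/side12.png")[120:270,220:420]; a=cv2.resize(a,(800,600),interpolation=cv2.INTER_CUBIC);cv2.imwrite("pics/c12.png",a)
E
```

```text
[ 0.29475726  0.63992751 -0.09287733]
[ 0.24037063  0.43002261 -0.12259936]
[-0.40007017 -0.2168516  -0.01579348]
33.1583
```

View pics/c12.png

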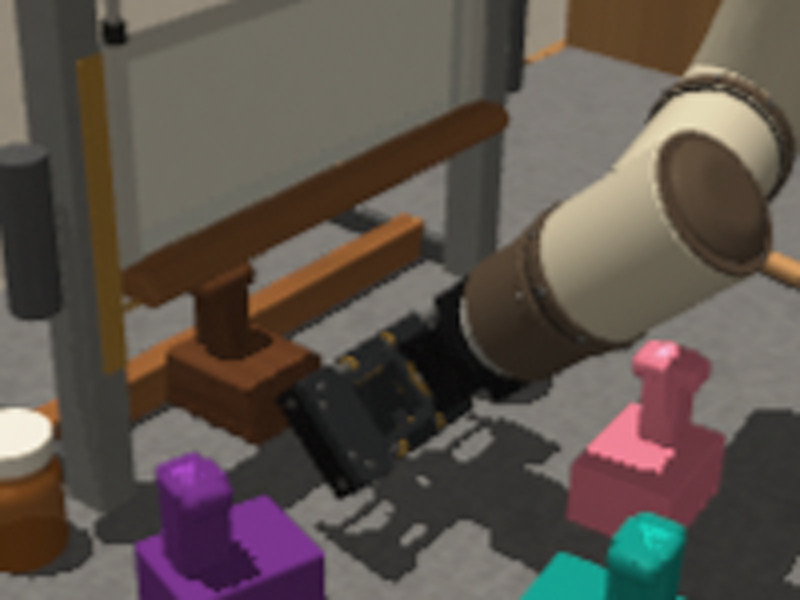

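The block sits upright on the rail (crop 240,385). Now a light push on its rear face with closed fingers, to seat it square.

```bash
python3 - <<'E'
from h import *
robot.movel(B(-.075,.068,.016),max_speed=.08)
robot.movel(B(-.046,.068,.016),max_speed=.06)
x=-.046
while x<-.024:
    x+=.0015
    robot.movel(B(x,.068,.016),max_speed=.02)
    m,s=F(4); print(round(robot.get_t(),2),round(x,4),m.round(2))
    if m[0]<-8: break
print(robot.get_ee_pos()-B(x,.068,.016))
robot.movel(B(-.075,.068,.018),max_speed=.08)
robot.movel(B(-.12,.068,.07))
for n in("side","top"):cv2.imwrite(f"pics/{n}13.png",robot.snapshot(n)[:,:,::-1])
a=cv2.imread("pics/side13.png")[60:260,200:380]; a=cv2.resize(a,(540,600),interpolation=cv2.INTER_CUBIC);cv2.imwrite("pics/c13.png",a)
print(robot.get_t(),F(4)[0],robot.get_joint_positions())
E
```

```text
34.46 -0.0445 [-0.1   0.25 -0.13]
34.77 -0.043 [ 0.11 -0.56  0.17]
35.09 -0.0415 [ 0.25 -0.45 -0.26]
35.41 -0.04 [ 0.05 -0.06 -0.33]
35.73 -0.0385 [-1.23 -0.41 -0.4 ]
36.04 -0.037 [-4.92 -0.42  2.91]
36.36 -0.0355 [-9.83 -2.42  6.42]
[-0.00259248  0.00021211 -0.00074181]
37.7083 [-0.0883144   0.01738597 -0.41398959] [-0.24847659  0.31439312 -0.71708642 -2.42919505 -0.31412832  1.08335664]
```

View pics/c13.png

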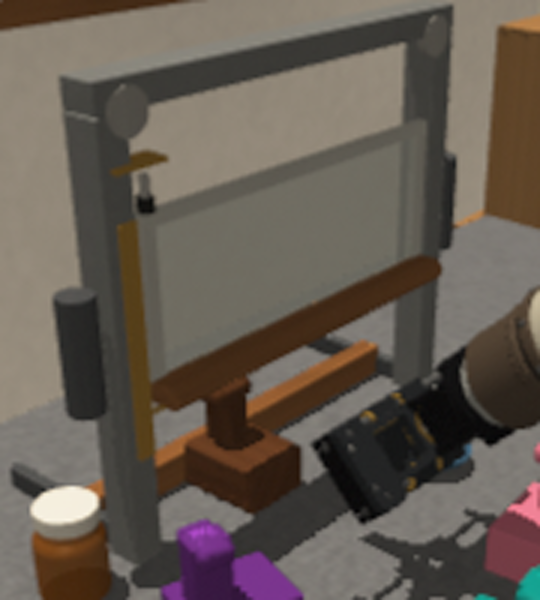

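View pics/top13.png

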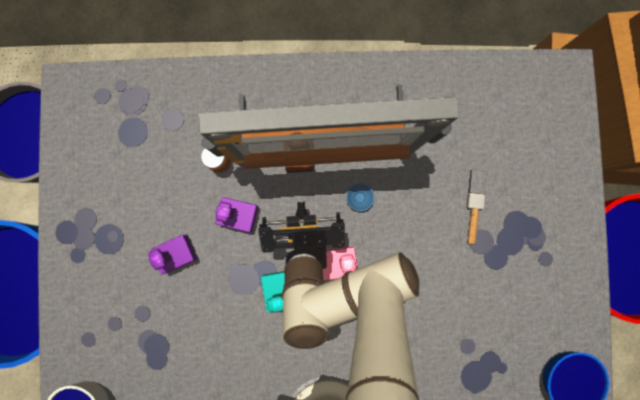

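```bash
python3 - <<'E'
from h import *
q=Q(36)
robot.goto(B(-.16,.05,.17),q)
for n in("side","top"):cv2.imwrite(f"pics/{n}14.png",robot.snapshot(n)[:,:,::-1])
a=cv2.imread("pics/side14.png")
b=cv2.imread("pics/side6.png")
d=cv2.absdiff(a,b).max(2); print("sash-region diff",d[100:190,250:340].mean(),d[100:190,250:340].max(), "stop",d[110:150,240:256].max())
print("jar diff",d[222:262,208:240].max())
c=cv2.resize(a[170:240,255:325],(770,770)[:2] and (600,600),interpolation=cv2.INTER_CUBIC);cv2.imwrite("pics/c14.png",c)
print(robot.get_t(),F(4)[0])
E
```

```text
Traceback (most recent call last):
rig.MotionError: the arm cannot take that pose within its joint ranges
```

```bash
python3 - <<'E'
from h import *
robot.goto(np.array([.49,.06,.17]),Q(36,-.09))
for n in("side","top"):cv2.imwrite(f"pics/{n}14.png",robot.snapshot(n)[:,:,::-1])
a=cv2.imread("pics/side14.png")
b=cv2.imread("pics/side6.png")
d=cv2.absdiff(a,b).max(2); print("sash-region diff",d[100:170,250:340].mean(),d[100:170,250:340].max(), "stop",d[110:150,240:256].max())
print("jar diff",d[222:262,208:240].max())
c=cv2.resize(a[170:240,255:325],(600,600),interpolation=cv2.INTER_CUBIC);cv2.imwrite("pics/c14.png",c)
print(robot.get_t(),F(4)[0])
E
```

```text
sash-region diff 1.4463492063492063 9 stop 3
jar diff 4
38.4 [-0.01692319  0.11359182  0.13963231]
```

View pics/c14.png

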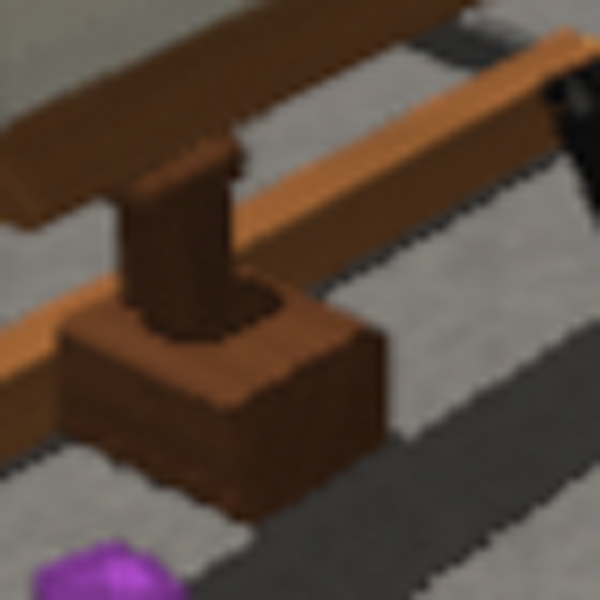

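View pics/side14.png

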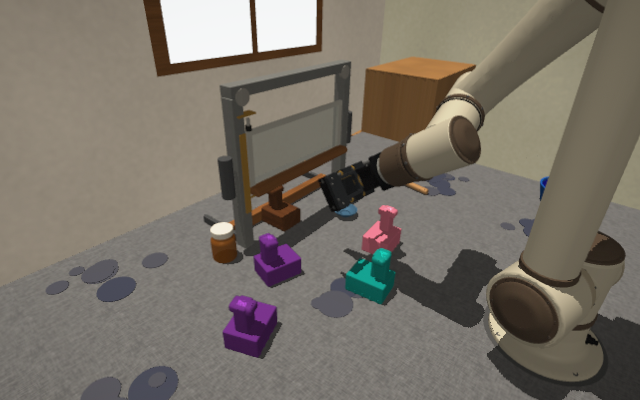

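```bash
python3 - <<'E'
from h import *
k=600/70; S=lambda x,y:(255+(x+.5)/k-.5,170+(y+.5)/k-.5)
P={n:plane("side",S(*p),z) for n,p,z in(("RL",(236,410),.045),("RR",(385,333),.045),("FL",(62,333),.045),("RL0",(253,522),0),("FL0",(60,440),0),("RR0",(388,440),0))}
c,s=np.cos(PSI),np.sin(PSI)
for n,p in P.items(): v=p-O; print(n,np.round([c*v[0]+s*v[1],-s*v[0]+c*v[1]],4))
v=P["RR"]-P["RL"];print("rear edge yaw",np.arctan2(v[0],-v[1])) ; v=P["FL"]-P["RL"];print("side edge yaw",np.arctan2(v[1],v[0]),"len",np.linalg.norm(v),"psi",PSI)
E
```

```text
RL [-0.0242  0.1024]
RR [-0.0294  0.0367]
FL [0.0517 0.1047]
RL0 [-0.0252  0.0974]
FL0 [0.0577 0.1033]
RR0 [-0.0268  0.0327]
rear edge yaw -0.04242184699029446
side edge yaw 0.06687532970170214 len 0.07597751914706531 psi 0.0363
```

Hand-picked corners disagree at the pixel-noise level, so fit the base's edges at subpixel to check squareness.

```bash
python3 - <<'E'
from h import *
im=cv2.imread("pics/side14.png");hsv=cv2.cvtColor(im,cv2.COLOR_BGR2HSV).astype(float)
V=hsv[...,2]
k=600/70; S=lambda x,y:np.array((255+(x+.5)/k-.5,170+(y+.5)/k-.5))
c,s=np.cos(PSI),np.sin(PSI)
def edge(a,b,z,ch,name):
    a,b=S(*a),S(*b);pts=[]
    for u in range(int(np.ceil(a[0]))+2,int(b[0])-1):
        vr=np.interp(u,[a[0],b[0]],[a[1],b[1]]); vs=np.arange(int(round(vr))-3,int(round(vr))+4); col=hsv[vs,u,ch]
        g=np.abs(np.diff(col)); i=np.argmax(g); j=slice(max(i-1,0),i+2)
        v=(g[j]*(vs[:-1][j]+.5)).sum()/g[j].sum(); p=plane("side",(u,v),z)-O; pts.append([c*p[0]+s*p[1],-s*p[0]+c*p[1]])
    p=np.array(pts); vx,vy,x0,y0=cv2.fitLine(p.astype(np.float32),cv2.DIST_HUBER,0,.001,.001).ravel()
    print(name,len(p),"mid",np.round([x0,y0],4),"angle rel bay", round(float(np.arctan(-vx/vy)) if abs(vy)>abs(vx) else float(np.arctan(vy/vx)),3))
edge((236,410),(385,333),.045,2,"rear top")
edge((62,333),(236,410),.045,2,"left top")
edge((60,440),(253,522),0,1,"left foot")
edge((253,522),(388,440),0,1,"rear foot")
E
```

```text
rear top 13 mid [-0.0219  0.06  ] angle rel bay -0.02
left top 17 mid [0.0103 0.1039] angle rel bay 0.002
left foot 19 mid [0.0064 0.0995] angle rel bay 0.002
rear foot 11 mid [-0.0275  0.0683] angle rel bay 0.021
```

```bash
python3 -c "
from rig import robot
print(robot.get_t(),robot.get_force()); robot.sign_off()"
```

```text
38.4667 [ 0.16906521  0.24438435 -0.5868048 ]
the job is handed in; nothing more can be done
```

I raised the sash onto the soft stop, slid the brown block home under it, and handed the job in at 38.5 s with the arm clear of everything.

- **Sash:** I lifted it from beneath its rail and felt the stop at about 0.14 m, close to the pointer. I pressed to 9.9 N in total, of which about 7–8 N was on the stop and about 1.8 N was drag. After I let go, and again after the block work, the pictures show it unmoved against the stop.
- **Block:** I gripped it by its base, slid it in upright until it met the back rail, and released it. I then pressed it square from behind with closed fingers, to about 10 N.
- **Checks on the block:** Both contacts came within about 2–4 mm of the expected home position. The left-side edges fit within 0.002 rad of square.
- **Where checks disagreed:** The rear-edge fits were noisier, at −0.02 and +0.02 rad. They also put the rear face 2.5 to 8 mm short of home; I put that down to pixel error and trusted the felt contact instead. My first hand-picked corners scattered more, up to about 0.08 rad, so I replaced them with the fitted edges.
- **Bystanders:** The jar is unchanged by picture difference. The dish, brush and look-alikes were checked only by eye, and none appeared moved.

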